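# Seat the keyed burnishing wheel and fit its retaining collar

## Robot

A 6-joint arm with a two-finger parallel gripper is mounted at the origin on the work surface. World frame = base frame: x ahead of the robot, y to its left, z up, the work surface at z = 0. Lengths are in m, angles in rad, forces in N, time in s.
With the tool pointing down it reaches from about 0.275 to 0.75 m from the base axis. Payload 10.2 kg.
Tool frame: the origin (TCP) lies midway between the tips of the shut fingers; the grasp point (between the pads) lies 19 mm behind it (env.hold_point_z is the distance from the TCP to the grasp point, in m); z points along the fingers, y is the line along which they close (so a half turn about z gives the same grasp; the last joint's range is limited). The gripper opens to 85 mm and grips with 20 to 120 N. Pads are 22 mm wide; open, the fingers measure 114 mm over their backs; the gripper's body (76 mm by 85 mm) begins 54 mm behind the grasp point. The pads swing forward as they close: fully open they stand 13 mm farther back than shut.
Start: joints at [0.9, 0.313, 1.498, -0, 1.331, -0.223], TCP at [0.227, 0.473, 0.231] pointing down, gripper open.
Joint ranges: [-2.94, 2.94], [-0.97, 2.17], [0.19, 2.56], [-1.23, 4.37], [0.02, 3.11], [-2.88, 2.88]. Speed limits (rad/s): [2.39, 2.39, 3.01, 3.14, 3.14, 3.14].

## Interface

Orientations are given as a unit quaternion [x, y, z, w].
In Python, from bench import env, kinematics, monitor, eyes, job gives the robot as it stands. The module is installed in compiled form; this text tells all that it offers. Calls block until the motion is done:
- env.reach(position, orientation): joint-space move of the TCP to a pose.
- env.movel(position, velocity=0.15, frame=None, guard=None): straight line of the TCP; frame=None keeps the orientation; velocity is the mean speed in m/s. With guard (N) it stops when the force on the tool has changed by that much, and returns True; else False.
- env.set_joints(angles): joint-space move.
- env.release() and env.close_gripper(effort=None): open the fingers fully, or close them until they stop; effort is the grip in N (None keeps the last).
- env.hold(seconds).
- kinematics.ik(position, orientation): joint angles nearest the present ones, or None.
- monitor.sense(): the state.
- eyes.grab_frame(name): name is "scene" or "top" or "wrist"; returns a dict with "frame" (384x512x3 uint8, red, green, blue), "mtx" (3x3 intrinsics, pixels), "view" (4x4, takes a point from world to camera coordinates). Camera axes: x right, y down, z forward; pixel columns grow to the right and rows downward; lengths in m; the calibration is good to about 2 mm. A picture is of the moment at which its call begins. There is no depth.
A pose or a line that the arm cannot do raises env.MotionError and nothing moves.
- job.hand_in(): hands the job in; it is judged then, once.
The state is a dict: "clock": time; "joints": joint angles; "qvel": joint speeds; "joint_efforts": joint torques, N m; "position": TCP position; "ee_rot": TCP orientation; "contact_force": force on the tool from outside, world axes, zero at the start; "ft_torque": the same for the moment, N m; "finger_gap": opening from 0.0 (shut) to 1.0 (fully open); "gripper_force": force on a finger pad.
Only numpy, scipy, OpenCV 4.12 (cv2) and the standard library are available. Lean on these libraries where they do the work, as an engineer would, in place of code of your own. Each camera call takes 0.05 s, during which the arm holds its last target. There are 200 camera calls.

## Task

The wooden wheel on the edge burnisher's spindle is still riding on top of the shaft's two keys: turn it on the shaft until its keyways drop over the keys and it sits fully home on the flange. Then slip the loose metal collar over the end of the shaft so that it rests flat on the wheel, let go, and leave the other things on the bench where they are.

Things in the scene. Friction and masses are not known exactly. Their poses are not given: they have to be found in the camera images.
- machine: Edge burnisher: fixed green housing 150 x 170 mm, 80 mm tall; origin under its centre, z up. A fixed steel spindle stands on its centre, turned to a different direction than the housing.
- seat (a point): Centre of the top face of the spindle's fixed flange (44 mm across, 30 mm tall), 110 mm above the bench; z up along the 25 mm shaft, which ends 45 mm above this point. Two keys stand on the flange at opposite sides of the shaft, along this point's +x and -x: 8 mm wide, out to 19 mm from the axis, tops 12 mm above this point.
- tang (a point): Top centre of the upright flat tang on the shaft's end: 22 mm long, 6 mm wide, 8 mm tall; its top is 53 mm above the seat. Its long side (x) lies in line with the two keys, so it shows their direction while the wheel hides them; so do two bright bars on the 92 mm dark disc at the spindle's foot, 31 to 45 mm from the axis.
- wheel_mid (a point): Centre, half-way up, of the loose wheel: dark wooden ring 58 mm across, 30 mm tall, round a steel hub 31 mm tall, about 0.2 kg. 28 mm through bore with two opposite keyways 12 mm wide along the wheel's +x and -x, out to 20.5 mm from the axis, seen from above as notches. Riding on the keys this point is 27.5 mm above the seat; fully home (underside on the flange) 15.5 mm.
- wheel_top (a point): Centre of the wheel's top face, 15.5 mm above wheel_mid, same axes. Two pale marks on the wood lie in line with the keyways. The wheel starts threaded on the shaft, its keyways 0.5 rad or more out of line with the keys. It goes home either way round (half turns are equal), within about 0.1 rad. It turns freely, can rock slightly, and nothing holds it down.
- collar_mid (a point): Centre, half-way up, of the loose retaining collar: a plain aluminium ring 38 mm outside, 29 mm through bore, 40 mm tall, about 0.12 kg, standing upright on the bench to the left or right of the machine (this point 20 mm above the bench). Either end may go down. Resting on the home wheel, this point is 51 mm above the seat.
- jar: Bystander: amber glass jar with brass cap, 56 mm diameter, 75 mm tall; origin at the centre of its underside. It stands on the other side of the machine from the collar.
- mallet: Bystander: hammer with a wooden handle lying at the far left, 260 mm long along its x; origin under its middle.
- brush: Bystander: brush lying at the far right, 200 mm long along its x; origin under its middle.
There are look-alikes about, which are no part of the job. There is more than one size of the part that bears wheel_mid; the job needs the middle-sized.

How it is judged:
By the outcome, as a careful person would: the job done as asked, in the order asked, and still so for the second after the job is handed in, with the robot touching nothing.
It also fails if it takes over 53 s, if anything falls off the work surface, if the arm or the gripper's body presses on something with over 40 N, if the wrist force passes 120 N, or if a joint passes its speed limit or range.

## Working session

There is one attempt and no reset: what is moved stays moved. The work goes in short steps, each a Python script; the robot and the scene stay as the last script left them, time stands still between calls to the robot, and variables do not carry over. Pictures are saved under pics/ and viewed, at most 10 in all, crops included, and the job is handed in when it is done.

```bash
mkdir -p pics; python3 - <<'E'
from bench import env,eyes,monitor
import cv2,numpy as np
for n in("scene","top"):
    f=eyes.grab_frame(n); np.savez(f"pics/{n}0.npz",**f)
    print(n,f["mtx"].round(1).tolist(),f["view"].round(3).tolist())
    cv2.imwrite(f"pics/{n}0.png",cv2.resize(f["frame"][:,:,::-1],(800,600),interpolation=cv2.INTER_CUBIC))
print(monitor.sense())
E
```

```text
scene [[355.7, 0.0, 256.8], [0.0, 355.7, 190.0], [0.0, 0.0, 1.0]] [[-0.153, 0.988, 0.016, 0.066], [0.849, 0.139, -0.51, -0.417], [-0.506, -0.065, -0.86, 1.265], [0.0, 0.0, 0.0, 1.0]]
top [[352.1, 0.0, 258.7], [0.0, 352.1, 193.5], [0.0, 0.0, 1.0]] [[0.125, -0.992, -0.001, -0.053], [-0.971, -0.122, -0.203, 0.562], [0.201, 0.026, -0.979, 1.013], [0.0, 0.0, 0.0, 1.0]]
{'clock': 0.1, 'joints': array([ 8.99608730e-01,  3.13391391e-01,  1.49832756e+00, -2.61601290e-05,
        1.33106549e+00, -2.23369917e-01]), 'qvel': array([-0.00226287, -0.00101218, -0.00080425,  0.00094815,  0.00184641,
       -0.00247823]), 'joint_efforts': array([ 1.66383845e-03, -4.12906158e+01, -2.60142410e+01, -2.46992749e-04,
        3.07306240e-03, -6.44031942e-06]), 'position': array([0.22717759, 0.47304196, 0.23080631]), 'ee_rot': array([ 2.22039498e-01,  9.75037490e-01, -5.42764764e-04, -2.46275776e-04]), 'contact_force': array([-0.26106537,  0.40138664,  0.51596114]), 'ft_torque': array([ 0.00829816, -0.02022034,  0.02325993]), 'gripper_force': 0.0, 'finger_gap': 0.9991982525617027}
```

View pics/top0.png

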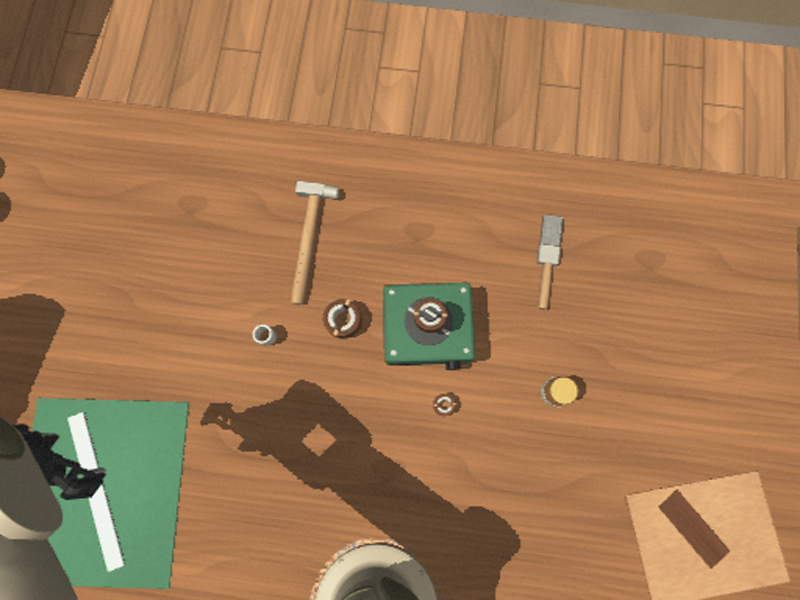

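View pics/scene0.png

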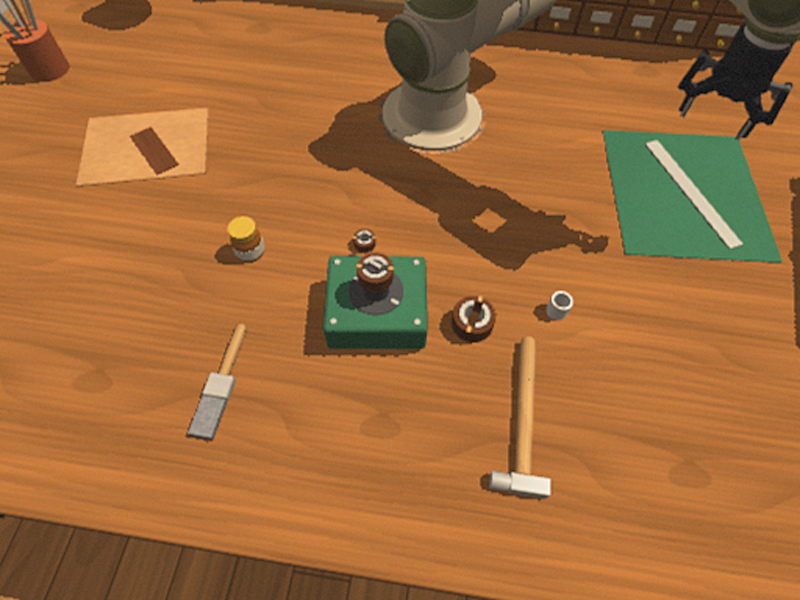

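The top view shows the spindle's wheel at (431,314), the collar at (264,335) and the decoy wheels at (342,318) and (446,404). The scene view has the wheel at (375,267) and the collar at (560,303). I'll localise these and work out the wrist camera offset.

```bash
cat >h.py <<'E'
from bench import env,kinematics,monitor,eyes,job
import numpy as np,cv2
from scipy.spatial.transform import Rotation as R
def down(yaw): # tool z down, tool y (closing) at angle yaw+90deg about world z
    return (R.from_euler('z',yaw)*R.from_euler('x',np.pi)).as_quat()
def onplane(f,px,z):
    V=f["view"];d=V[:3,:3].T@np.linalg.solve(f["mtx"],[px[0],px[1],1]);c=-V[:3,:3].T@V[:3,3]
    return c+d*(z-c[2])/d[2]
def proj(f,p):
    q=f["mtx"]@(f["view"][:3,:3]@np.asarray(p)+f["view"][:3,3]);return q[:2]/q[2]
def yawnow():
    x=R.from_quat(monitor.sense()["ee_rot"]).as_matrix()[:,0];return np.arctan2(x[1],x[0])
E
python3 - <<'E'
from h import *
s=1.5625
T=np.load("pics/top0.npz");S=np.load("pics/scene0.npz")
for n,a,b,z in(("wheel",(431,314),(375,267),.153),("collar",(264,334),(561,298),.04),("jar",(564,390),(242,227),.075)):
    print(n,onplane(T,np.array(a)/s,z).round(4),onplane(S,np.array(b)/s,z).round(4))
w=eyes.grab_frame("wrist");m=monitor.sense()
V=np.linalg.inv(w["view"]);Rt=R.from_quat(m["ee_rot"]).as_matrix()
print(w["mtx"].round(1).tolist(),"cam in tool",(Rt.T@(V[:3,3]-m["position"])).round(4),(Rt.T@V[:3,:3]).round(3).tolist(),"yaw",yawnow())
E
```

```text
wheel [ 0.5298 -0.0342  0.153 ] [ 0.5329 -0.0279  0.153 ]
collar [0.4709 0.2823 0.04  ] [0.4702 0.2888 0.04  ]
jar [ 0.4333 -0.2969  0.075 ] [ 0.4359 -0.2898  0.075 ]
[[273.2, 0.0, 253.0], [0.0, 273.2, 190.5], [0.0, 0.0, 1.0]] cam in tool [ 0.0738 -0.001  -0.1427] [[-0.0, -0.958, -0.287], [1.0, 0.0, -0.001], [0.001, -0.287, 0.958]] yaw 2.693771300710594
```

```bash
python3 - <<'E'
from h import *
env.reach([.5315,-.031,.26],down(1.57))
f=eyes.grab_frame("wrist");np.savez("pics/w1.npz",**f)
c=proj(f,[.5315,-.031,.153]);print(c,proj(f,[.5415,-.031,.153])-c,proj(f,[.5315,-.021,.153])-c,monitor.sense()["joints"],monitor.sense()["clock"])
x,y=np.clip(c-[80,60],0,None).astype(int);print(x,y)
cv2.imwrite("pics/w1.png",cv2.resize(f["frame"][y:y+120,x:x+160,::-1],None,fx=5,fy=5,interpolation=cv2.INTER_CUBIC))
E
```

```text
[254.1084925  188.88422975] [1.04947368e+01 6.47946033e-03] [  0.01709758 -10.18130398] [-2.77106258e-01  3.09911166e-01  1.42642566e+00  1.71846251e-04
  1.40528198e+00 -2.77685984e-01] 2.3167
174 128
```

View pics/w1.png

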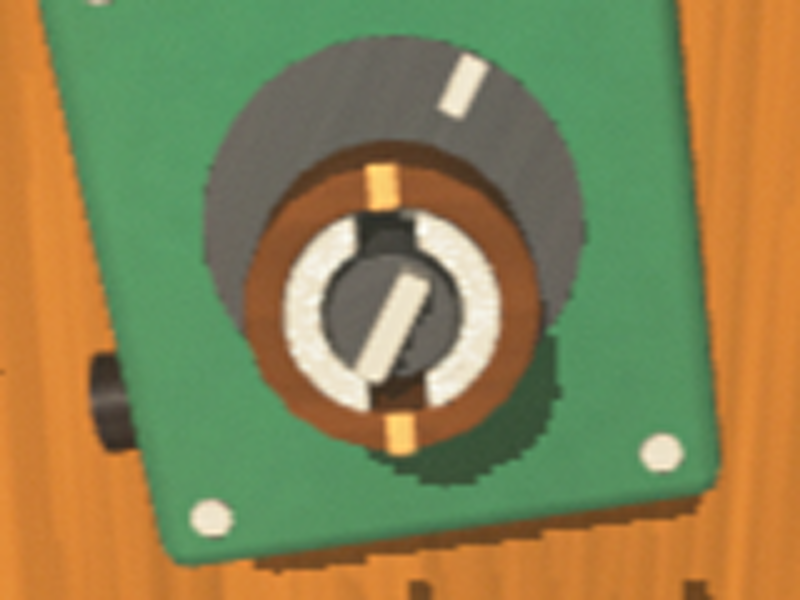

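The wrist crop shows the wheel's marks at (383,187) and (401,433), the tang ends at (415,278) and (372,375), the hub centre at (392,311), and a disc bar from (477,60) to (451,113). The wheel has to turn about -28°.

```bash
python3 - <<'E'
from h import *
f=np.load("pics/w1.npz")
P=lambda x,y,z:onplane(f,[174+(x+.5)/5-.5,128+(y+.5)/5-.5],z)
a=lambda p,q:np.degrees(np.arctan2(*(p-q)[[1,0]]))
m1,m2=P(383,187,.153),P(401,433,.153);t1,t2=P(415,278,.163),P(370,372,.163)
print("wheel",(m1+m2)/2,a(m1,m2),np.linalg.norm(m1-m2),"hub",P(392,311,.153))
print("tang",(t1+t2)/2,a(t1,t2),np.linalg.norm(t1-t2))
b=P(464,86,.08);print("bar",b,a(b,(t1+t2)/2),np.linalg.norm((b-(t1+t2)/2)[:2]))
print("disc ctr(x)",P(395,220,.08), "inner/outer bar",a(P(477,60,.08),P(451,113,.08)))
E
```

```text
wheel [ 0.52953647 -0.03237469  0.153     ] 93.97791088973133 0.04909314166236649 hub [ 0.52949031 -0.03191173  0.153     ]
tang [ 0.52958124 -0.03171252  0.163     ] 65.40202106700191 0.019883139980167622
bar [0.54611763 0.00151489 0.08      ] 63.541695035325546 0.037114858918453966
disc ctr(x) [ 0.52991075 -0.03069065  0.08      ] inner/outer bar 64.41990162839438
```

```bash
python3 - <<'E'
from h import *
c=np.array([.5296,-.0318]);y0=np.pi/2;y1=y0-.50
st=lambda t:(lambda m:print(t,round(m["clock"],2),m["position"].round(4),m["contact_force"].round(1),m["ft_torque"].round(2),round(m["finger_gap"],3),round(m["gripper_force"],1)))(monitor.sense())
env.reach([*c,.2],down(y0))
print(env.movel([*c,.116],velocity=.1,guard=8));st("down")
env.close_gripper(25);st("grip")
env.movel([*c,.1165],velocity=.05,frame=down(y1));env.hold(.2);st("turned")
print(env.movel([*c,.1045],velocity=.03,guard=12));st("low")
E
```

```text
False
down 3.66 [ 0.53   -0.0319  0.1167] [0.6 0.  0.1] [0.01 0.01 0.01] 1.0 0.0
grip 4.03 [ 0.5297 -0.0319  0.1167] [-2.5 -0.4  6.1] [0.05 0.41 0.07] 0.677 25.9
turned 4.88 [ 0.5296 -0.0318  0.1164] [ 0.3  0.5 -1.9] [-0.04 -0.03 -0.02] 0.683 27.3
True
low 5.3 [ 0.5294 -0.0317  0.1047] [-1.5 -0.2  5.1] [-0.04  0.09 -0.02] 0.682 27.7
```

```bash
python3 - <<'E'
from h import *
c=[.5296,-.0318]
env.release();env.movel([*c,.26],velocity=.2,frame=down(np.pi/2))
f=eyes.grab_frame("wrist");np.savez("pics/w2.npz",**f)
x,y=174,128
cv2.imwrite("pics/w2.png",cv2.resize(f["frame"][y:y+120,x:x+160,::-1],None,fx=5,fy=5,interpolation=cv2.INTER_CUBIC))
q=[.47,.285]
env.reach([*q,.2],down(np.pi/2))
f=eyes.grab_frame("wrist");np.savez("pics/w3.npz",**f)
p=proj(f,[*q,.04]);print(p,monitor.sense()["clock"])
x,y=np.clip(p-[80,60],0,None).astype(int);print(x,y)
cv2.imwrite("pics/w3.png",cv2.resize(f["frame"][y:y+120,x:x+160,::-1],None,fx=5,fy=5,interpolation=cv2.INTER_CUBIC))
E
```

```text
[253.36252762 174.2975322 ] 7.9667
173 114
```

View pics/w2.png

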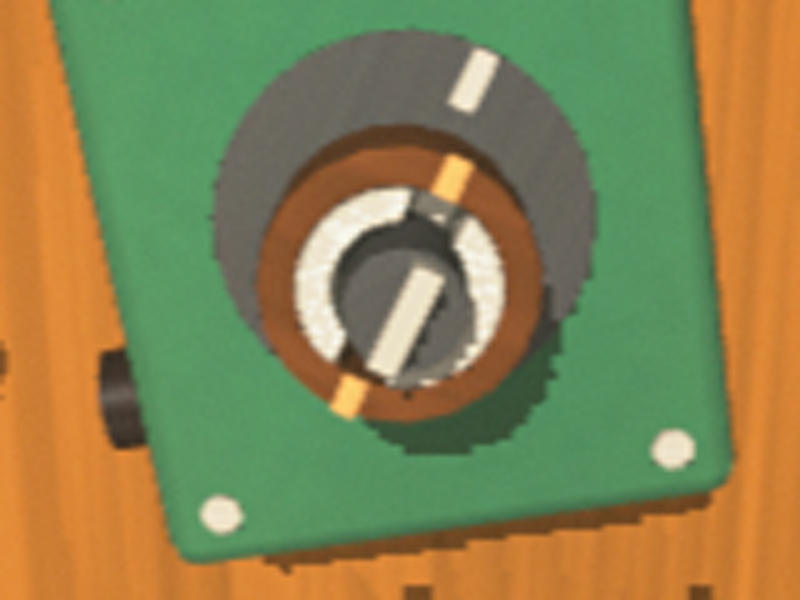

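View pics/w3.png

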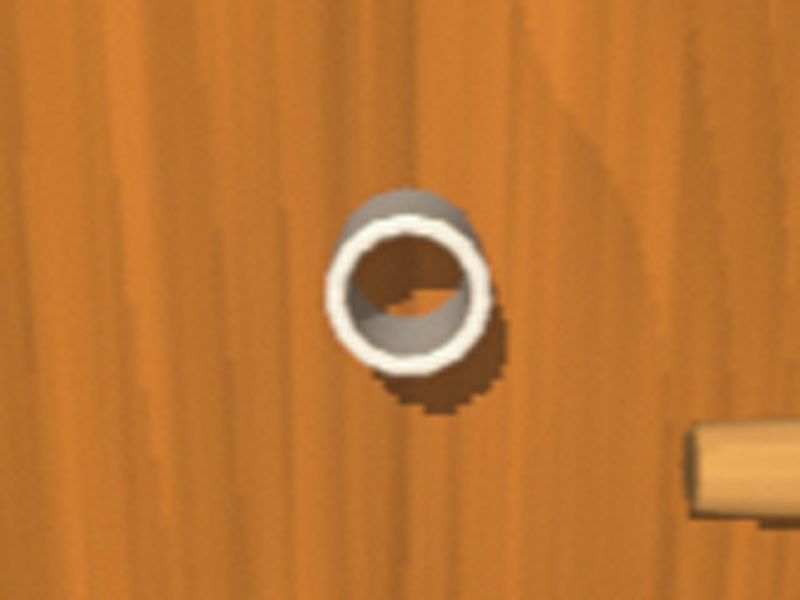

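Wheel: the marks at (453,180) and (349,395) are now in line with the tang (427,270)–(386,372), the key shows in the keyway, and the wheel looks smaller (lower). Collar: standing upright, top ring centred at (409,295), mallet handle end at (690,470).

```bash
python3 - <<'E'
from h import *
f=np.load("pics/w2.npz");g=np.load("pics/w3.npz")
P=lambda f,o,x,y,z:onplane(f,[o[0]+(x+.5)/5-.5,o[1]+(y+.5)/5-.5],z)
o=(174,128);m1,m2=P(f,o,453,180,.141),P(f,o,349,395,.141);t1,t2=P(f,o,427,270,.163),P(f,o,383,371,.163)
an=lambda d:np.degrees(np.arctan2(d[1],d[0]))
print("wheel",(m1+m2)/2,an(m1-m2),np.linalg.norm(m1-m2),"hub",P(f,o,400,286,.141),"tang",(t1+t2)/2,an(t1-t2))
print("wood dia if home",np.linalg.norm(P(f,o,258,290,.141)-P(f,o,543,290,.141)),"if riding",np.linalg.norm(P(f,o,258,290,.153)-P(f,o,543,290,.153)))
c=P(g,(173,114),409,295,.04);print("collar",c,"dia",np.linalg.norm(P(g,(173,114),326,295,.04)-P(g,(173,114),492,295,.04)))
E
```

```text
wheel [ 0.5284961  -0.03226052  0.141     ] 64.99804297880631 0.04878400736935656 hub [ 0.5285412  -0.03143107  0.141     ] tang [ 0.52941774 -0.03197413  0.163     ] 67.40635197203824
wood dia if home 0.05647729513852251 if riding 0.05387767318936526
collar [0.47117944 0.28697571 0.04      ] dia 0.037689505840344216
```

```bash
python3 - <<'E'
from h import *
c=[.5295,-.0318];q=[.4712,.2870];Y=down(np.pi)
st=lambda t:(lambda m:print(t,round(m["clock"],2),m["position"].round(4),m["contact_force"].round(1),m["ft_torque"].round(2),round(m["finger_gap"],3),round(m["gripper_force"],1)))(monitor.sense())
env.reach([*q,.12],Y)
print(env.movel([*q,.012],velocity=.1,guard=8));st("down")
env.close_gripper(30);st("grip")
env.movel([*q,.21],velocity=.15);st("up")
env.movel([*c,.21],velocity=.15);env.hold(.3);st("over")
for n in("scene","top","wrist"):
    f=eyes.grab_frame(n);np.savez(f"pics/{n}4.npz",**f)
    p=proj(f,[*c,.18]);x,y=(np.clip(p-[40,40],0,None)).astype(int);print(n,x,y)
    cv2.imwrite(f"pics/{n}4.png",cv2.resize(f["frame"][y:y+80,x:x+80,::-1],(400,400),interpolation=cv2.INTER_CUBIC))
cv2.imwrite("pics/c4.png",np.hstack([cv2.imread("pics/scene4.png"),cv2.imread("pics/wrist4.png")]))
E
```

```text
False
down 10.6 [0.4715 0.2871 0.0126] [-0.8  0.1  0.5] [-0.04 -0.   -0.05] 0.996 0.0
grip 11.11 [0.4714 0.2871 0.0124] [-1.8 -1.7  5.9] [-0.07  0.22 -0.08] 0.436 30.1
up 12.57 [0.4709 0.2869 0.2092] [ 0.7  0.1 -1.7] [ 0.01  0.06 -0.01] 0.439 30.2
over 15.18 [ 0.5295 -0.0317  0.21  ] [ 0.3  0.7 -0.9] [ 0.02 -0.04  0.04] 0.442 30.2
scene 198 123
top 235 159
wrist 213 181
```

View pics/c4.png

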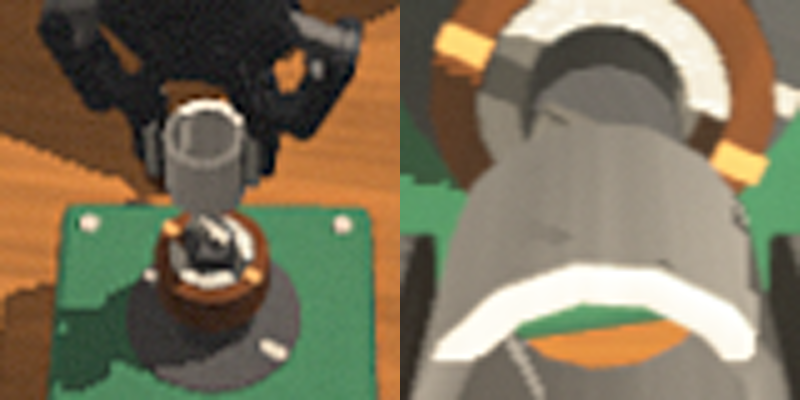

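The collar is held upright, above the shaft and in line with it. I'll lower it under guard.

```bash
python3 - <<'E'
from h import *
c=[.5295,-.0318]
st=lambda t:(lambda m:print(t,round(m["clock"],2),m["position"].round(4),m["contact_force"].round(1),m["ft_torque"].round(2),round(m["finger_gap"],3)))(monitor.sense())
print(env.movel([*c,.151],velocity=.04,guard=6));st("low")
E
```

```text
True
low 16.64 [ 0.5295 -0.0318  0.1534] [-1.4  0.6  4.7] [ 0.08  0.17 -0.01] 0.438
```

Contact came at 0.1534 m, against 0.153 m expected, so it is seated. I'll release, retreat and check.

```bash
python3 - <<'E'
from h import *
c=[.5295,-.0318]
env.release();env.movel([*c,.29],velocity=.15);env.hold(.3)
im=[]
for n,s in(("scene",40),("wrist",60)):
    f=eyes.grab_frame(n)
    p=proj(f,[*c,.16]);x,y=(np.clip(p-s,0,None)).astype(int);print(n,x,y)
    im.append(cv2.resize(f["frame"][y:y+2*s,x:x+2*s,::-1],(400,400),interpolation=cv2.INTER_CUBIC))
    if n=="wrist":np.savez("pics/w5.npz",**f)
cv2.imwrite("pics/c5.png",np.hstack(im))
print(monitor.sense()["clock"])
E
```

```text
scene 198 127
wrist 193 123
18.6417
```

View pics/c5.png

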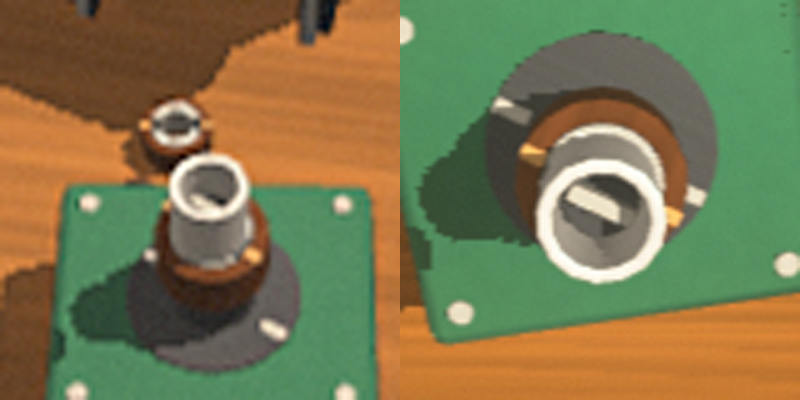

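The collar sits upright and flat on the wheel with the tang inside its bore, and the wheel's marks line up with the disc bars. The gripper is clear.

```bash
python3 -c "
from bench import job
print(job.hand_in())"
```

```text
the job is handed in; nothing more can be done
None
```

The wheel is home on the keys, the collar rests flat on it, the other items were left where they were, and the job was handed in at about 19 s on the robot's clock; the hand-in returned no verdict.

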